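Press two pasted repairs under blocks and weights

TASK

Two picture frames lie face down with freshly pasted paper repairs on their backs; put them under pressure to dry. Lay the long plywood block centred over and along the long paper strip and the square block centred over the small square patch; then lay the steel bar weight lengthwise on the middle of the long block and stand the round weight on the middle of the square block. Set everything down gently rather than dropping it, never put a weight straight on a frame, and leave the paste jar standing where it is.

Things in the scene. Friction and masses are not known exactly. Their poses are not given: they have to be found in the camera images.
- strip (a point): Middle of the long pasted white paper strip (90 x 20 mm) over a dark split in the brown backing board of the larger frame; point on the board's surface, 26 mm above the bench. x along the strip, z up. The frame (230 x 170 mm, long side along x, gilt edge) lies face down, is fixed, its back flat and 26 mm high, clips under 2 mm. Strip's middle: 12 mm to -x, 10 mm to +y of the frame's middle.
- patch (a point): Middle of the small square pasted white paper patch (26 x 26 mm) on the brown backing board of the smaller frame; point on the board's surface, 26 mm above the bench. x along the frame's longer side, z up. The frame (170 x 140 mm, dark wood) lies face down, is fixed, its back flat and 26 mm high, clips under 2 mm. Patch's middle: 8 mm to -x, 6 mm to -y of the frame's middle.
- long_block_mid (a point): Centre of the long pressing block: light plywood, 130 mm (x) x 54 mm (y) x 26 mm high, grey felt (4 mm, part of the height) underneath, flat plain top; about 0.12 kg. It lies flat on the bench, felt down, at any yaw; this point is 13 mm above its underside. x axis along its length, z up.
- square_block_mid (a point): Centre of the square pressing block: light plywood, 56 x 56 mm x 26 mm high, grey felt underneath, flat plain top; about 0.05 kg. It lies flat on the bench, felt down, at any yaw; this point is 13 mm above its underside. x and y axes along its sides, z up.
- bar_weight_mid (a point): Centre of the bar weight: plain solid steel bar, 100 mm (x) x 32 mm (y) x 30 mm high, two round dark dimples in its flat top; about 0.75 kg. It lies flat on the bench at any yaw; this point is 15 mm above its underside. x axis along its length, z up.
- round_weight_mid (a point): Half-way point of the round weight: steel cylinder 48 mm in diameter and 40 mm high, with a dark knob (20 mm in diameter) above it, 56 mm high in all; about 0.55 kg. It stands upright on the bench; this point is on its axis, 28 mm above its underside. z up.
- paste_jar_mid (a point): Half-way point of the closed paste jar: clear glass jar with white lid and paper label, 58 mm in diameter, 70 mm high, standing loose among the other things on the bench; this point is on its axis, 35 mm above its underside. Not to be handled.
Things that resemble listed ones, but are neither listed nor needed, are in the scene too. What is shaped like the part that bears long_block_mid but blue is not meant.

How it is judged (in metres and radians):
At the end, for the whole second after the job is handed in: Long block flat on the strip: 15 mm along, 12 mm across, 0.17 rad. Square block flat on the patch: 12 mm, any yaw. Bar weight flat on the long block: 15 mm along, 12 mm across, 0.2 rad. Round weight upright on the square block: 12 mm. All released and at rest (x of long_block_mid in the frame of strip between -0.015 and 0.015 m and y of long_block_mid in the frame of strip between -0.012 and 0.012 m and z of long_block_mid in the frame of strip between 0.009 and 0.017 m and angle between the x axis of long_block_mid and the x axis of strip, either way round below 0.17 rad and horizontal distance between square_block_mid and patch below 0.012 m and z of square_block_mid in the frame of patch between 0.009 and 0.017 m and x of bar_weight_mid in the frame of long_block_mid between -0.015 and 0.015 m and y of bar_weight_mid in the frame of long_block_mid between -0.012 and 0.012 m and z of bar_weight_mid in the frame of long_block_mid between 0.024 and 0.032 m and angle between the x axis of bar_weight_mid and the x axis of long_block_mid, either way round below 0.2 rad and horizontal distance between round_weight_mid and square_block_mid below 0.012 m and z of round_weight_mid in the frame of square_block_mid between 0.037 and 0.045 m and angle between each of long_block_mid, square_block_mid, bar_weight_mid, round_weight_mid's own z axis and vertical below 0.09 rad and linear speed of each of long_block, square_block, bar_weight, round_weight below 0.02 m/s and angular speed of each of long_block, square_block, bar_weight, round_weight below 0.2 rad/s); the robot touches nothing.
It fails at once if a block or weight is dropped (it falls free faster than 0.5 m/s) instead of being set down ((linear speed of long_block above 0.5 m/s and contact force between long_block and the fingers below 0.02 N) or (linear speed of square_block above 0.5 m/s and contact force between square_block and the fingers below 0.02 N) or (linear speed of bar_weight above 0.5 m/s and contact force between bar_weight and the fingers below 0.02 N) or (linear speed of round_weight above 0.5 m/s and contact force between round_weight and the fingers below 0.02 N)).
It fails at once if a weight rests or presses straight on a frame, without its block between (contact force between any of bar_weight, round_weight and frame_large above 1 N or contact force between any of bar_weight, round_weight and frame_small above 1 N).
It fails at once if the paste jar is tipped, or pushed more than 30 mm from its place (angle between paste_jar_mid's own z axis and vertical above 0.4 rad or distance of paste_jar_mid from where it was at the start of the episode above 0.03 m).
It also fails if it takes over 102 s, if anything falls off the work surface, if the arm or the gripper's body presses on something with over 40 N, if the wrist force passes 120 N, or if a joint passes its speed limit or range.

ROBOT

A 6-joint arm with a two-finger parallel gripper is mounted at the origin on the work surface. World frame = base frame: x ahead of the robot, y to its left, z up, the work surface at z = 0. Lengths are in m, angles in degrees, forces in N, time in s.
With the tool pointing down it reaches from about 0.35 to 0.875 m from the base axis. Payload 4.2 kg.
Tool frame: the origin (TCP) lies at the very end of the fingers, on their centre line; the grasp point (between the pads) lies 19 mm behind it; z points along the fingers, x is the direction in which the jaws open and shut, and the axes are right-handed (so a half turn about z gives the same grasp; the last joint's range is limited). The gripper opens to 87 mm and grips with 3 to 60 N. Pads are 19 mm wide; open, the fingers measure 117 mm over their backs; the gripper's body (75 mm by 190 mm) begins 51 mm behind the grasp point.
Start: joints at [82.884, 22.042, 0.453, 0, -68.411, -14.817], TCP at [0.233, 0.58, 0.223] pointing down, gripper open.
Joint ranges: [-179.83, 179.83], [-69.29, 118.12], [-61.27, 80.66], [-181.25, 117.63], [-171.15, -9.14], [-177.46, 177.46]. Speed limits (degrees/s): [159.86, 159.86, 180, 180, 180, 180].

INTERFACE

Orientations are given as a 3x3 rotation matrix whose columns are the frame's x, y, z axes.
In Python, from station import r gives the robot as it stands.
- The arm moves only by the shell command python3 -m jog 'ROWS' [OPENING]. ROWS is JSON, a list of rows, each a list of 2 entries, a list of its own where there are three numbers: the shift along the tool's x, y, z in m, then the turn, a rotation vector about the tool's x, y, z in units of 5 degrees (1.0 is 5 degrees). A call has exactly 10 rows; each row is the pose to reach, as a shift and turn from the pose commanded when the call began, along the tool's axes at that moment; what a row does not reach only later rows make up. A row lasts 1/12 s, in which the tool goes at most 41.7 mm and 7.16 degrees, less where a joint would pass 70% of its speed; a pose out of reach is approached as far as the arm can. A call with a gripper value outside its range is refused whole. OPENING is the finger opening in m, from 0 to 0.087, set as the call begins (- or left out, the last holds). The fingers move at their own pace and stop on an object; the grip force is fixed at half the most. Time passes only in rows, so rows that repeat a pose let the fingers close, or fill a call up. It gives the time, the measured TCP pose, the force and the opening at its end, in the units of the state.
- r.sense(): the state, without advancing time (a new reading comes with each control period).
- r.capture(name): name is "scene" or "top" or "wrist"; returns (picture, depth): 480x640x3 uint8, blue, green, red; 480x640 float32, m along the optical axis (not along the pixel's ray), 0 where there is no reading.
- r.calibration(name): a dict with "fx", "fy", "cx", "cy" (pixels), "R" (3x3) and "t" (3): a world point X has camera coordinates R X + t; the wrist camera has in their place "tool_from_camera" (4x4, takes a point from camera to tool coordinates, whose origin is the TCP and whose axes are the tool frame's). Camera axes: x right, y down, z forward; pixel columns grow to the right and rows downward; lengths in m; the calibration is good to about 2 mm. A picture is of the moment at which its call begins: read the wrist's pose just before it. calibration takes no time and is no camera call.
- r.finish_job(): hands the job in, once; it reports no verdict.
Trained networks look in the newest picture that a camera, given by its name, has taken for a name from the list of things; names that differ only in an ending like _2 or _b are one class to them, and where a whole thing is asked for, a point or a joint stands for the part that bears it (a point fixed in the world has none). Each returns a list of dicts, best first, with "confidence" (0 to 1); they miss things now and then, are a little off and sometimes report something else, mostly with a low value. They report only what shows in the picture. A call takes as long as a camera call. They do not tell look-alikes from the thing itself.
- r.cut_out(query, camera): "region" (480x640 bool, what is visible of it) and "uv" ([column, row] in pixels, amid what is visible of it).
The state is a dict: "time_s": time; "joints": joint angles; "joint_velocities": joint speeds; "effort": joint torques, N m; "tcp_pos": TCP position; "ee_rot": TCP orientation; "wrist_force": force on the tool from outside, world axes, zero at the start; "moment": the same for the moment, N m; "gripper_width": opening from 0.0 (shut) to 1.0 (fully open).
Only numpy, scipy, OpenCV 4.12 (cv2) and the standard library are available. Lean on these libraries where they do the work, as an engineer would, in place of code of your own. Each camera call takes 0.05 s, during which the arm holds its last target.

## Working session

There is one attempt and no reset: what is moved stays moved. The work goes in short steps, Python scripts to look and compute and a shell command to move; the robot and the scene stay as the last step left them, time stands still between calls to the robot, and variables do not carry over. Pictures are saved under pics/ and viewed, and the job is handed in when it is done.

```bash
ls; mkdir -p pics; python3 - <<'E'
from station import r
import cv2,numpy as np
for n in ("scene","top","wrist"):
    s=r.sense()
    im,d=r.capture(n); cv2.imwrite(f"pics/{n}0.png",im); np.savez(f"pics/{n}0.npz",im=im,d=d)
    print(n,r.calibration(n))
print(s)
E
```

```text
pics
scene {'fx': 539.4573989961108, 'fy': 539.4573989961108, 'cx': 313.6737614045032, 'cy': 237.70808849925268, 'R': array([[ 0.35659207,  0.93424516, -0.00529784],
       [ 0.79697862, -0.30714804, -0.52008189],
       [-0.48751121,  0.18123481, -0.85409997]]), 't': array([-0.09752332, -0.38158436,  1.46062367])}
top {'fx': 436.46796299194364, 'fy': 436.46796299194364, 'cx': 327.9796072923172, 'cy': 243.91984092242137, 'R': array([[-0.06209078, -0.99806211,  0.00409464],
       [-0.97559507,  0.05982632, -0.21127012],
       [ 0.21061573, -0.01711264, -0.97741914]]), 't': array([-0.04653511,  0.47019775,  0.90053357])}
wrist {'fx': 358.95749684507774, 'fy': 358.95749684507774, 'cx': 313.5794614683369, 'cy': 231.16852252397783, 'tool_from_camera': array([[ 9.99999148e-01, -1.11194702e-03,  6.83759185e-04,
        -9.80257748e-05],
       [ 9.02530562e-04,  9.67398772e-01,  2.53256396e-01,
        -6.94748681e-02],
       [-9.43075490e-04, -2.53255563e-01,  9.67398951e-01,
        -1.61602489e-01],
       [ 0.00000000e+00,  0.00000000e+00,  0.00000000e+00,
         1.00000000e+00]])}
{'time_s': 0.1, 'joints': array([ 8.28828953e+01,  2.20872586e+01,  3.88990745e-01, -2.39597302e-02,
       -6.84104395e+01, -1.48153602e+01]), 'joint_velocities': array([-0.03820321, -0.1352976 ,  0.22552866,  0.22641519,  0.06447026,
       -0.09730021]), 'effort': array([-3.25710525e-04, -3.91689348e+01,  1.87934357e+01,  4.23194334e+00,
        1.34385194e-02, -7.42046996e-05]), 'tcp_pos': array([0.23324993, 0.57928362, 0.22157242]), 'ee_rot': array([[-3.73655924e-01, -9.27567175e-01, -6.20909916e-04],
       [-9.27565368e-01,  3.73656424e-01, -1.83447606e-03],
       [ 1.93360676e-03, -1.09528312e-04, -9.99998125e-01]]), 'wrist_force': array([ 0.25406328, -0.35558352, -0.51971091]), 'moment': array([ 0.00017777,  0.00204579, -0.00416299]), 'gripper_width': 1.0002166440862896}
```

View pics/scene0.png

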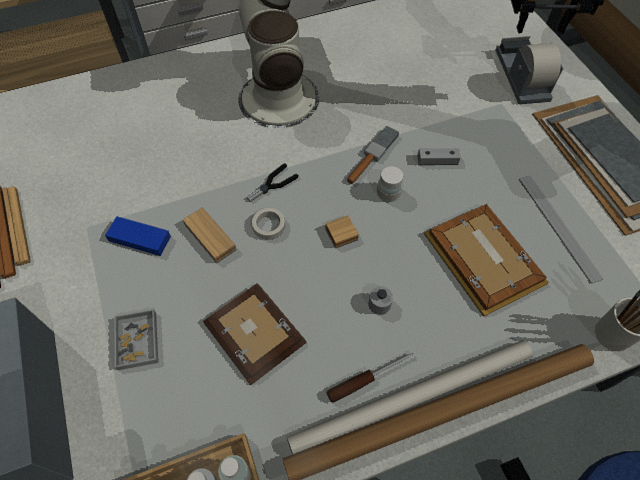

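View pics/top0.png

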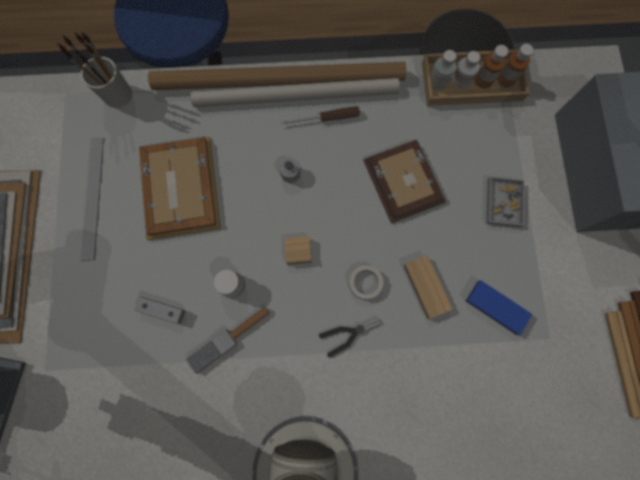

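View pics/wrist0.png

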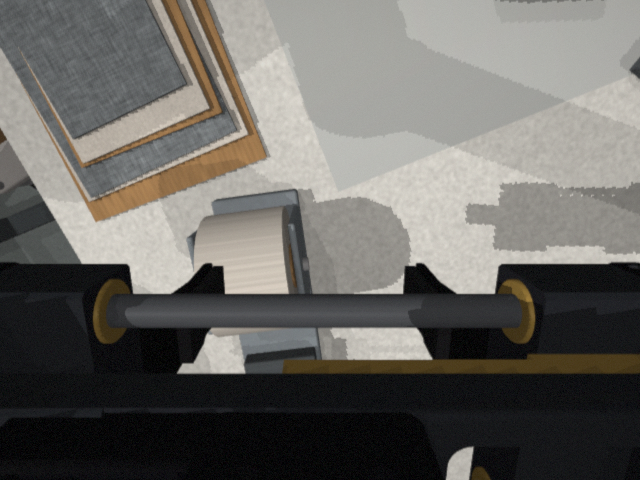

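The scene camera shows everything. The long block is at about (210,234), with the blue decoy at (137,235). The square block is at (342,230), the bar at (438,157), the round weight at (380,298) and the jar at (390,182). The large frame is at (487,257) and the small frame at (255,333). Next I'll measure them.

```bash
cat > h.py <<'E'
from station import r
import cv2,numpy as np
def world(n,d,mask,s=None):
    c=r.calibration(n); v,u=np.nonzero(mask&(d>0)); z=d[v,u]
    P=np.stack([(u-c["cx"])/c["fx"]*z,(v-c["cy"])/c["fy"]*z,z],1)
    if n=="wrist":
        T=c["tool_from_camera"]; P=P@T[:3,:3].T+T[:3,3]
        return P@s["ee_rot"].T+s["tcp_pos"],v,u
    return (P-c["t"])@c["R"],v,u
H={"long_block_mid":.026,"square_block_mid":.026,"bar_weight_mid":.03,"round_weight_mid":.04,"paste_jar_mid":.07,"strip":.026,"patch":.026}
def measure(n,names=H,base=0,k=3):
    s=r.sense(); im,d=r.capture(n)
    for q in names:
        for o in r.cut_out(q,n)[:k]:
            m=o["region"]; P,v,u=world(n,d,m,s)
            if len(P)<15: print(q,"few",len(P),o["uv"]);continue
            h=H[q]+(base if np.isscalar(base) else base.get(q,0))
            zt=np.percentile(P[:,2],90)
            T=P[abs(P[:,2]-zt)<.008] if q not in("strip","patch") else P
            R=cv2.minAreaRect((T[:,:2]*1000).astype(np.float32))
            col=im[v,u].mean(0).astype(int)
            box=cv2.boxPoints(R); e=[box[1]-box[0],box[2]-box[1]]; L=max(e,key=np.linalg.norm)
            print(n,q,"%.2f"%o["confidence"],"uv",np.round(o["uv"]),"zt %.3f exp %.3f"%(np.median(T[:,2]),h),"ctr",np.round(R[0],1),"mean",np.round(T[:,:2].mean(0)*1000,1),"size",np.round(sorted(R[1]),1),"yaw %.1f"%(np.degrees(np.arctan2(L[1],L[0]))%180),"bgr",col,len(T))
    return im,d
E
python3 -c "
from h import *
measure('top');measure('scene')"
```

```text
top long_block_mid 0.90 uv [497. 310.] zt 0.026 exp 0.026 ctr [ 310.5 -438.7] mean [ 309.8 -438.3] size [ 55.2 130.8] yaw 52.0 bgr [98 55 40] 1499
top long_block_mid 0.60 uv [429. 285.] zt 0.026 exp 0.026 ctr [ 365.5 -287.9] mean [ 364.5 -287.7] size [ 55.2 130. ] yaw 18.7 bgr [ 70  92 109] 1483
top square_block_mid 0.95 uv [296. 249.] zt 0.027 exp 0.026 ctr [465.1  -5.8] mean [464.6  -5.8] size [56.  56.8] yaw 1.6 bgr [ 72  94 112] 626
top bar_weight_mid 0.90 uv [159. 312.] zt 0.031 exp 0.030 ctr [349.8 300. ] mean [349.6 298.9] size [ 31.9 100.7] yaw 69.7 bgr [91 91 92] 688
top round_weight_mid 0.61 uv [290. 168.] zt 0.056 exp 0.040 ctr [654.5   3.5] mean [653.6   3.2] size [17.6 18.4] yaw 39.0 bgr [76 77 77] 60
top paste_jar_mid 0.60 uv [227. 284.] zt 0.071 exp 0.070 ctr [396.3 144.5] mean [396.  143.9] size [49.8 50.2] yaw 20.8 bgr [104 107 108] 476
top strip 0.60 uv [177. 188.] zt 0.026 exp 0.026 ctr [634.2 266.2] mean [626.1 260.2] size [171.3 230.1] yaw 5.8 bgr [59 78 94] 6844
top patch 0.72 uv [405. 182.] zt 0.025 exp 0.026 ctr [ 623.5 -263.8] mean [ 612.7 -259.7] size [144.4
[... 797 characters left out ...]
t_mid 0.74 uv [380. 301.] zt 0.055 exp 0.040 ctr [655.7   2.5] mean [656.6   1.4] size [18.2 19. ] yaw 110.0 bgr [78 79 78] 75
scene round_weight_mid 0.33 uv [253. 335.] zt 0.025 exp 0.040 ctr [ 620.3 -263.9] mean [ 623.9 -264.4] size [125.  156.3] yaw 17.8 bgr [57 75 91] 4457
scene paste_jar_mid 0.60 uv [388. 184.] zt 0.069 exp 0.070 ctr [399.2 143.4] mean [399.8 142. ] size [48.8 51.3] yaw 135.6 bgr [108 114 114] 335
scene strip 0.62 uv [486. 259.] zt 0.024 exp 0.026 ctr [633.6 270. ] mean [647.7 256.1] size [184.5 236.5] yaw 6.2 bgr [ 56  85 108] 7285
scene patch 0.88 uv [252. 337.] zt 0.024 exp 0.026 ctr [ 617.6 -263.9] mean [ 630.5 -265.3] size [143.5 176.9] yaw 18.1 bgr [57 74 91] 5469
```

```bash
cat > w.py <<'E'
from h import *
def white(n,q,tag):
    s=r.sense(); im,d=r.capture(n); o=r.cut_out(q,n)[0]; m=o["region"]
    hsv=cv2.cvtColor(im,cv2.COLOR_BGR2HSV); v=hsv[...,2].astype(int); sat=hsv[...,1].astype(int)
    w=m&(sat<70)&(v>np.percentile(v[m],70))
    k,l,st,ce=cv2.connectedComponentsWithStats(w.astype(np.uint8))
    for i in np.argsort(-st[1:,4])[:3]+1:
        P,_,_=world(n,d,l==i,s)
        if len(P)<10: continue
        R=cv2.minAreaRect((P[:,:2]*1000).astype(np.float32)); b=cv2.boxPoints(R); e=[b[1]-b[0],b[2]-b[1]]; L=max(e,key=np.linalg.norm)
        print(n,q,st[i,4],ce[i].round(),"mean",(P.mean(0)*1000).round(1),"ctr",np.round(R[0],1),"size",np.round(R[1],1),"yaw %.1f"%(np.degrees(np.arctan2(L[1],L[0]))%180))
E
python3 -c "
from w import *
for n in('top','scene'):
  for q in('strip','patch'): white(n,q,'')
s=r.sense();print(s['time_s'])"
python3 -c "
import cv2
a=cv2.imread('pics/top0.png');b=cv2.imread('pics/scene0.png')
import numpy as np
A=cv2.resize(a[130:245,130:225],None,fx=3,fy=3);B=cv2.resize(a[130:245,355:450],None,fx=3,fy=3)
cv2.imwrite('pics/fr.png',np.hstack([A,B])*1)"
```

```text
top strip 384 [172. 189.] mean [621.7 273.9  27.2] ctr [621.7 274. ] size [92.1 23.2] yaw 5.5
top patch 148 [409. 179.] mean [ 613.2 -272.5   27. ] ctr [ 613.7 -272.7] size [30.  30.3] yaw 106.4
scene strip 331 [487. 246.] mean [624.2 274.3  25.4] ctr [623.6 274.4] size [90.3 24.3] yaw 6.0
scene patch 160 [248. 326.] mean [ 615.  -272.2   25.6] ctr [ 615.  -271.9] size [26.5 27.3] yaw 105.0
1.35
```

View pics/fr.png

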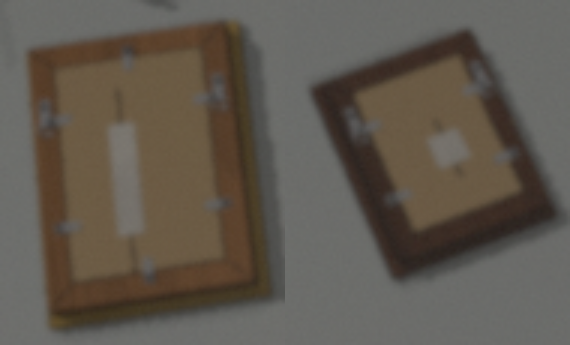

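Strip: (622.5, 274) mm, yaw 5.7°. Patch: (614.3, -272.4) mm. Both agree with the frame centres plus the stated offsets. I'll take the square block first.

```bash
cat > plan.py <<'E'
import sys,numpy as np
from station import r
from scipy.spatial.transform import Rotation as Ro
# usage: x y z(mm) yaw(deg of tool x, mod 180)
x,y,z,yaw=map(float,sys.argv[1:5])
s=r.sense(); R=s["ee_rot"]; p=s["tcp_pos"]
best=None
for a in (yaw,yaw+180):
    c,n=np.cos(np.radians(a)),np.sin(np.radians(a))
    G=np.array([[c,n,0],[n,-c,0],[0,0,-1.]])
    v=Ro.from_matrix(R.T@G).as_rotvec()
    if best is None or np.linalg.norm(v)<np.linalg.norm(best): best=v
print("t",round(s["time_s"],2),"at",(p*1000).round(1),"j",s["joints"].round(0),"yaw %.1f"%(np.degrees(np.arctan2(R[1,0],R[0,0]))%180),"F",s["wrist_force"].round(1),"w",round(float(s["gripper_width"])*87,1))
print("shift",(R.T@(np.array([x,y,z])/1000-p)).round(4),"turn",(np.degrees(best)/5).round(2))
E
python3 plan.py 465.5 -6.2 200 91
```

```text
t 1.35 at [233.4 579.8 222.6] j [ 83.  22.   0.   0. -68. -15.] yaw 68.1 F [ 0.  -0.3  0.8] w 86.8
shift [ 0.4569 -0.4341  0.0225] turn [-0.    0.   -4.59]
```

```bash
python3 -m jog '[[[0.03,-0.028,0.002],[0,0,-0.3]],[[0.055,-0.052,0.003],[0,0,-0.6]],[[0.08,-0.076,0.004],[0,0,-0.8]],[[0.105,-0.1,0.005],[0,0,-1.1]],[[0.13,-0.124,0.006],[0,0,-1.3]],[[0.155,-0.148,0.008],[0,0,-1.6]],[[0.18,-0.172,0.01],[0,0,-1.8]],[[0.205,-0.196,0.01],[0,0,-2.1]],[[0.23,-0.22,0.012],[0,0,-2.3]],[[0.255,-0.244,0.014],[0,0,-2.6]]]' 0.087; python3 plan.py 465.5 -6.2 200 91
```

```text
time_s: 2.18
tcp_pos: [0.3649, 0.2505, 0.2089]
ee_rot: [[-0.154, -0.988, 0.001], [-0.988, 0.154, 0.001], [-0.001, -0.001, -1.0]]
wrist_force: [1.7, 0.0, 0.1]
gripper_width: 0.999
t 2.18 at [364.9 250.5 208.9] j [ 56.   5. -25.   0. -60.  26.] yaw 81.2 F [1.7 0.  0.1] w 86.9
shift [ 0.2382 -0.1389  0.0088] turn [-0.01  0.01 -1.97]
```

```bash
python3 -m jog '[[[0.03,-0.017,0.001],[0,0,-0.2]],[[0.06,-0.034,0.002],[0,0,-0.5]],[[0.09,-0.051,0.003],[0,0,-0.7]],[[0.12,-0.068,0.004],[0,0,-0.9]],[[0.15,-0.085,0.005],[0,0,-1.2]],[[0.175,-0.1,0.006],[0,0,-1.4]],[[0.195,-0.112,0.007],[0,0,-1.5]],[[0.205,-0.12,0.008],[0,0,-1.6]],[[0.21,-0.123,0.008],[0,0,-1.7]],[[0.21,-0.123,0.008],[0,0,-1.7]]]' 0.087; python3 plan.py 465.5 -6.2 110 91
```

```text
time_s: 3.02
tcp_pos: [0.4537, 0.0247, 0.2005]
ee_rot: [[-0.009, -1.0, -0.0], [-1.0, 0.009, -0.0], [0.0, 0.0, -1.0]]
wrist_force: [-0.2, -0.4, -0.4]
gripper_width: 0.997
t 3.02 at [453.7  24.7 200.5] j [ 24.   6. -24.   0. -59.  66.] yaw 89.5 F [-0.2 -0.4 -0.4] w 86.7
shift [ 0.0308 -0.0121  0.0905] turn [ 0.   -0.   -0.31]
```

```bash
python3 -m jog '[[[0.005,-0.002,0.006],[0,0,-0.1]],[[0.01,-0.004,0.018],[0,0,-0.2]],[[0.015,-0.006,0.034],[0,0,-0.3]],[[0.02,-0.008,0.05],[0,0,-0.3]],[[0.025,-0.01,0.065],[0,0,-0.3]],[[0.031,-0.012,0.078],[0,0,-0.3]],[[0.031,-0.012,0.087],[0,0,-0.3]],[[0.031,-0.012,0.09],[0,0,-0.3]],[[0.031,-0.012,0.09],[0,0,-0.3]],[[0.031,-0.012,0.09],[0,0,-0.3]]]' 0.087; python3 plan.py 465.5 -6.2 4 91; python3 -c "
from h import *
im,d=measure('wrist',['square_block_mid']);cv2.imwrite('pics/w1.png',im)"
```

```text
time_s: 3.85
tcp_pos: [0.4655, -0.005, 0.111]
ee_rot: [[0.02, -1.0, 0.001], [-1.0, -0.02, 0.0], [-0.0, -0.001, -1.0]]
wrist_force: [0.4, -0.1, 0.6]
gripper_width: 0.995
t 3.85 at [465.5  -5.  111. ] j [ 19.  14. -30.   0. -46.  72.] yaw 91.1 F [ 0.4 -0.1  0.6] w 86.6
shift [1.20e-03 1.00e-04 1.07e-01] turn [-0.01  0.    0.03]
wrist square_block_mid 0.70 uv [314. 232.] zt 0.025 exp 0.026 ctr [464.   -7.2] mean [465.5  -7.1] size [56.  56.8] yaw 2.1 bgr [ 94 140 176] 5997
```

View pics/w1.png

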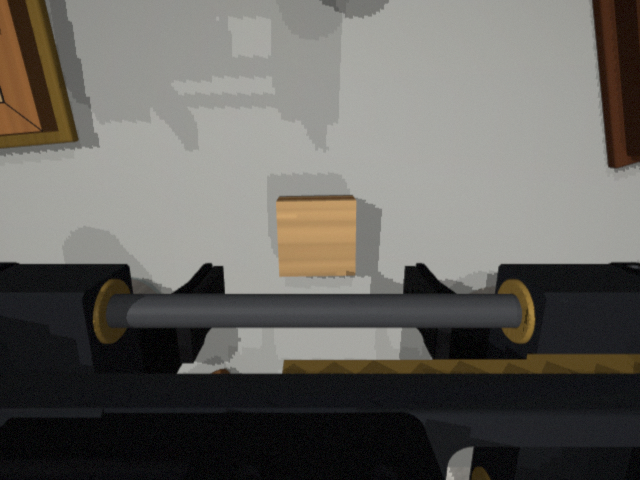

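The wrist view shows the square block whole at (316,237), and its measured position agrees to 1–2 mm. I'll descend and grip it.

```bash
python3 -m jog '[[[0.001,0,0.008],[0,0,0]],[[0.002,0.001,0.022],[0,0,0]],[[0.002,0.001,0.04],[0,0,0]],[[0.002,0.001,0.058],[0,0,0]],[[0.002,0.001,0.075],[0,0,0]],[[0.002,0.001,0.09],[0,0,0]],[[0.002,0.001,0.099],[0,0,0]],[[0.002,0.001,0.105],[0,0,0]],[[0.002,0.001,0.106],[0,0,0]],[[0.002,0.001,0.106],[0,0,0]]]' 0.087 && python3 -m jog '[[[0,0,0],[0,0,0]],[[0,0,0],[0,0,0]],[[0,0,0],[0,0,0]],[[0,0,0],[0,0,0]],[[0,0,0],[0,0,0]],[[0,0,0],[0,0,0]],[[0,0,0],[0,0,0]],[[0,0,0],[0,0,0]],[[0,0,0],[0,0,0]],[[0,0,0],[0,0,0]]]' 0.04; python3 plan.py 614.3 -272.4 130 107
```

```text
time_s: 4.78
tcp_pos: [0.4645, -0.0075, 0.0046]
ee_rot: [[0.019, -1.0, 0.0], [-1.0, -0.019, -0.0], [0.0, -0.0, -1.0]]
wrist_force: [-0.3, -0.4, 1.1]
gripper_width: 0.995
time_s: 5.62
tcp_pos: [0.4644, -0.0075, 0.0048]
ee_rot: [[0.019, -1.0, 0.0], [-1.0, -0.019, 0.0], [-0.0, -0.0, -1.0]]
wrist_force: [-0.4, 0.2, 3.4]
gripper_width: 0.644
t 5.62 at [464.4  -7.5   4.8] j [ 19.  24. -37.   0. -30.  72.] yaw 91.1 F [-0.4  0.2  3.4] w 56.0
shift [ 0.2676 -0.145  -0.1252] turn [-0.    0.   -3.19]
```

```bash
python3 -m jog '[[[0,0,-0.008],[0,0,0]],[[0,0,-0.025],[0,0,0]],[[0.005,-0.003,-0.045],[0,0,0]],[[0.018,-0.01,-0.065],[0,0,-0.2]],[[0.035,-0.02,-0.085],[0,0,-0.4]],[[0.057,-0.03,-0.1],[0,0,-0.7]],[[0.08,-0.043,-0.112],[0,0,-1]],[[0.105,-0.056,-0.12],[0,0,-1.3]],[[0.13,-0.07,-0.125],[0,0,-1.6]],[[0.155,-0.084,-0.125],[0,0,-1.9]]]' && python3 -m jog '[[[0.026,-0.008,0],[0,0,-0.3]],[[0.05,-0.017,0],[0,0,-0.6]],[[0.072,-0.026,0],[0,0,-0.8]],[[0.09,-0.033,0],[0,0,-1.0]],[[0.104,-0.039,0],[0,0,-1.2]],[[0.113,-0.042,0],[0,0,-1.3]],[[0.117,-0.043,0],[0,0,-1.3]],[[0.117,-0.043,0],[0,0,-1.3]],[[0.117,-0.043,0],[0,0,-1.3]],[[0.117,-0.043,0],[0,0,-1.3]]]'; python3 plan.py 614.3 -272.4 60 107
```

```text
time_s: 6.45
tcp_pos: [0.5521, -0.1623, 0.1314]
ee_rot: [[0.185, -0.983, 0.003], [-0.983, -0.185, -0.0], [0.001, -0.003, -1.0]]
wrist_force: [1.3, 0.2, 0.3]
gripper_width: 0.641
time_s: 7.28
tcp_pos: [0.6144, -0.2673, 0.1297]
ee_rot: [[0.294, -0.956, -0.0], [-0.956, -0.294, 0.0], [-0.0, 0.0, -1.0]]
wrist_force: [0.5, -0.7, -1.0]
gripper_width: 0.638
t 7.28 at [ 614.4 -267.3  129.7] j [-10.  30.   0.  -0. -60. 117.] yaw 107.1 F [ 0.5 -0.7 -1. ] w 55.5
shift [0.0049 0.0015 0.0697] turn [0.   0.   0.02]
```

```bash
python3 -m jog '[[[0.003,0.001,0.006],[0,0,0]],[[0.005,0.0015,0.018],[0,0,0]],[[0.005,0.0015,0.034],[0,0,0]],[[0.005,0.0015,0.05],[0,0,0]],[[0.005,0.0015,0.064],[0,0,0]],[[0.005,0.0015,0.076],[0,0,0]],[[0.005,0.0015,0.085],[0,0,0]],[[0.005,0.0015,0.091],[0,0,0]],[[0.005,0.0015,0.094],[0,0,0]],[[0.005,0.0015,0.095],[0,0,0]]]'; python3 plan.py 614.3 -272.4 31 107;  python3 -m jog '[[[0,0,0],[0,0,0]],[[0,0,0.001],[0,0,0]],[[0,0,0.0015],[0,0,0]],[[0,0,0.002],[0,0,0]],[[0,0,0.0025],[0,0,0]],[[0,0,0.003],[0,0,0]],[[0,0,0.0035],[0,0,0]],[[0,0,0.0035],[0,0,0]],[[0,0,0.0035],[0,0,0]],[[0,0,0.0035],[0,0,0]]]'; python3 plan.py 614.3 -272.4 31 107
```

```text
time_s: 8.12
tcp_pos: [0.6148, -0.2733, 0.0341]
ee_rot: [[0.294, -0.956, -0.0], [-0.956, -0.294, 0.0], [-0.0, 0.0, -1.0]]
wrist_force: [0.2, 1.4, -0.9]
gripper_width: 0.641
t 8.12 at [ 614.8 -273.3   34.1] j [-10.  36.  -4.   0. -49. 117.] yaw 107.1 F [ 0.2  1.4 -0.9] w 55.7
shift [-0.001   0.0002  0.0031] turn [0.   0.   0.01]
time_s: 8.95
tcp_pos: [0.6148, -0.2734, 0.031]
ee_rot: [[0.293, -0.956, -0.0], [-0.956, -0.293, -0.0], [-0.0, 0.0, -1.0]]
wrist_force: [0.1, -0.5, -0.0]
gripper_width: 0.642
t 8.95 at [ 614.8 -273.4   31. ] j [-10.  36.  -5.   0. -49. 117.] yaw 107.1 F [ 0.1 -0.5 -0. ] w 55.8
shift [-0.0011  0.0002  0.    ] turn [0.   0.   0.01]
```

```bash
python3 -m jog '[[[0,0,0.0003],[0,0,0]],[[0,0,0.0006],[0,0,0]],[[0,0,0.0009],[0,0,0]],[[0,0,0.0012],[0,0,0]],[[0,0,0.0012],[0,0,0]],[[0,0,0.0012],[0,0,0]],[[0,0,0.0012],[0,0,0]],[[0,0,0.0012],[0,0,0]],[[0,0,0.0012],[0,0,0]],[[0,0,0.0012],[0,0,0]]]'; python3 plan.py 614.3 -272.4 31 107
```

```text
time_s: 9.78
tcp_pos: [0.6149, -0.2734, 0.0309]
ee_rot: [[0.294, -0.956, 0.0], [-0.956, -0.294, -0.0], [0.0, -0.0, -1.0]]
wrist_force: [-1.3, 0.6, 4.8]
gripper_width: 0.647
t 9.78 at [ 614.9 -273.4   30.9] j [-10.  36.  -5.   0. -49. 117.] yaw 107.1 F [-1.3  0.6  4.8] w 56.3
shift [-0.0011  0.0003 -0.0001] turn [-0.   -0.    0.02]
```

Contact is firm (about 5 N). I'll release, rise, and plan the move to the long block.

```bash
python3 -m jog '[[[0,0,0],[0,0,0]],[[0,0,0],[0,0,0]],[[0,0,0],[0,0,0]],[[0,0,0],[0,0,0]],[[0,0,-0.005],[0,0,0]],[[0,0,-0.02],[0,0,0]],[[0,0,-0.04],[0,0,0]],[[0,0,-0.065],[0,0,0]],[[0,0,-0.09],[0,0,0]],[[0,0,-0.1],[0,0,0]]]' 0.087; python3 plan.py 365.5 -288.5 110 108.7; python3 -c "
from h import *
measure('wrist',['square_block_mid'],.026);measure('top',['square_block_mid','long_block_mid'])"
```

```text
time_s: 10.62
tcp_pos: [0.6168, -0.2741, 0.1343]
ee_rot: [[0.294, -0.956, 0.006], [-0.956, -0.294, -0.002], [0.004, -0.005, -1.0]]
wrist_force: [1.5, -0.7, 0.9]
gripper_width: 0.996
t 10.62 at [ 616.8 -274.1  134.3] j [-10.  30.   1.   0. -60. 117.] yaw 107.1 F [ 1.5 -0.7  0.9] w 86.6
shift [-0.0603  0.2445  0.0227] turn [-0.06 -0.05 -0.32]
wrist square_block_mid 0.69 uv [308. 234.] zt 0.051 exp 0.052 ctr [ 614.7 -273.7] mean [ 616.2 -273.2] size [56.1 56.5] yaw 17.6 bgr [105 156 197] 6043
top square_block_mid 0.32 uv [178. 187.] zt 0.027 exp 0.026 ctr [635.5 266.6] mean [633.6 264.8] size [156.  216.8] yaw 5.9 bgr [61 81 98] 5895
top long_block_mid 0.74 uv [284. 166.] zt 0.056 exp 0.026 ctr [655.6  10.4] mean [655.3  10.1] size [ 4.4 13. ] yaw 161.3 bgr [96 97 97] 13
top long_block_mid 0.68 uv [427. 285.] zt 0.026 exp 0.026 ctr [ 365.3 -287.8] mean [ 364.9 -287.5] size [ 55.3 129.9] yaw 18.8 bgr [ 73  96 115] 1474
top long_block_mid 0.56 uv [499. 309.] zt 0.026 exp 0.026 ctr [ 310.9 -439.4] mean [ 310.1 -438.7] size [ 56.  131.7] yaw 51.6 bgr [104  59  43] 1542
```

Square block is placed to about 1 mm. Going to the long block.

```bash
python3 -m jog '[[[-0.004,0.012,0],[0,0,0]],[[-0.01,0.037,0.003],[0,0,-0.1]],[[-0.017,0.067,0.006],[0,0,-0.1]],[[-0.024,0.097,0.009],[0,0,-0.2]],[[-0.032,0.127,0.012],[0,0,-0.2]],[[-0.039,0.157,0.015],[0,0,-0.3]],[[-0.046,0.187,0.018],[0,0,-0.3]],[[-0.053,0.215,0.02],[0,0,-0.3]],[[-0.058,0.237,0.022],[0,0,-0.3]],[[-0.06,0.245,0.023],[0,0,-0.3]]]' ; python3 -m jog '[[[0,0,0],[0,0,0]],[[0,0,0],[0,0,0]],[[0,0,0],[0,0,0]],[[0,0,0],[0,0,0]],[[0,0,0],[0,0,0]],[[0,0,0],[0,0,0]],[[0,0,0],[0,0,0]],[[0,0,0],[0,0,0]],[[0,0,0],[0,0,0]],[[0,0,0],[0,0,0]]]'; python3 plan.py 365.4 -288.2 4 108.7; python3 -c "
from h import *
measure('wrist',['long_block_mid'])"
```

```text
time_s: 11.7
tcp_pos: [0.3583, -0.2869, 0.1049]
ee_rot: [[0.316, -0.949, -0.006], [-0.949, -0.316, 0.003], [-0.004, 0.004, -1.0]]
wrist_force: [-0.3, -1.0, -0.1]
gripper_width: 0.998
time_s: 12.53
tcp_pos: [0.3631, -0.2879, 0.1069]
ee_rot: [[0.318, -0.948, 0.0], [-0.948, -0.318, -0.0], [0.0, -0.0, -1.0]]
wrist_force: [0.4, -0.0, -1.2]
gripper_width: 0.997
t 12.53 at [ 363.1 -287.9  106.9] j [-18.  14. -31.   0. -45. 127.] yaw 108.6 F [ 0.4 -0.  -1.2] w 86.7
shift [ 0.001  -0.0021  0.1029] turn [-0.   -0.   -0.03]
wrist long_block_mid 0.84 uv [458. 279.] zt 0.025 exp 0.026 ctr [ 361.2 -405.1] mean [ 363.9 -404.4] size [12.6 17.3] yaw 137.1 bgr [129  58  24] 356
wrist long_block_mid 0.81 uv [314. 216.] zt 0.025 exp 0.026 ctr [ 375.  -286.2] mean [ 378.1 -285.1] size [ 54.1 107.4] yaw 18.7 bgr [100 148 186] 11539
```

```bash
python3 -m jog '[[[0.001,-0.001,0.008],[0,0,0]],[[0.001,-0.002,0.022],[0,0,0]],[[0.001,-0.002,0.04],[0,0,0]],[[0.001,-0.002,0.058],[0,0,0]],[[0.001,-0.002,0.074],[0,0,0]],[[0.001,-0.002,0.088],[0,0,0]],[[0.001,-0.002,0.097],[0,0,0]],[[0.001,-0.002,0.101],[0,0,0]],[[0.001,-0.002,0.102],[0,0,0]],[[0.001,-0.002,0.102],[0,0,0]]]' 0.087 && python3 -m jog '[[[0,0,0],[0,0,0]],[[0,0,0],[0,0,0]],[[0,0,0],[0,0,0]],[[0,0,0],[0,0,0]],[[0,0,0],[0,0,0]],[[0,0,0],[0,0,0]],[[0,0,0],[0,0,0]],[[0,0,0],[0,0,0]],[[0,0,0],[0,0,0]],[[0,0,0],[0,0,0]]]' 0.04; python3 plan.py 622.5 274 150 95.7
```

```text
time_s: 13.47
tcp_pos: [0.3655, -0.2883, 0.0049]
ee_rot: [[0.319, -0.948, 0.0], [-0.948, -0.319, -0.0], [0.0, -0.0, -1.0]]
wrist_force: [0.6, 0.3, 0.4]
gripper_width: 0.998
time_s: 14.3
tcp_pos: [0.3654, -0.2883, 0.0051]
ee_rot: [[0.319, -0.948, 0.0], [-0.948, -0.319, -0.0], [0.0, -0.0, -1.0]]
wrist_force: [-0.3, -0.9, 4.0]
gripper_width: 0.618
t 14.3 at [ 365.4 -288.3    5.1] j [-18.  24. -36.   0. -30. 127.] yaw 108.6 F [-0.3 -0.9  4. ] w 53.7
shift [-0.4511 -0.4228 -0.145 ] turn [-0.   -0.    2.58]
```

```bash
python3 -m jog '[[[0,0,-0.008],[0,0,0]],[[0,0,-0.025],[0,0,0]],[[-0.003,-0.003,-0.045],[0,0,0]],[[-0.01,-0.01,-0.07],[0,0,0.1]],[[-0.022,-0.021,-0.09],[0,0,0.2]],[[-0.038,-0.036,-0.11],[0,0,0.3]],[[-0.056,-0.053,-0.125],[0,0,0.4]],[[-0.077,-0.072,-0.137],[0,0,0.5]],[[-0.1,-0.094,-0.145],[0,0,0.6]],[[-0.123,-0.115,-0.145],[0,0,0.7]]]' && python3 plan.py 622.5 274 150 95.7
```

```text
time_s: 15.13
tcp_pos: [0.4362, -0.1338, 0.1521]
ee_rot: [[0.259, -0.966, 0.004], [-0.966, -0.259, 0.0], [0.001, -0.004, -1.0]]
wrist_force: [0.6, -0.2, -1.4]
gripper_width: 0.614
t 15.13 at [ 436.2 -133.8  152.1] j [  3.  10. -28.   0. -52. 102.] yaw 105.0 F [ 0.6 -0.2 -1.4] w 53.4
shift [-0.3456 -0.2856  0.0029] turn [-0.05 -0.01  1.86]
```

```bash
python3 -m jog '[[[-0.026,-0.021,0],[0,0,0.1]],[[-0.051,-0.042,0],[0,0,0.2]],[[-0.076,-0.063,0],[0,0,0.4]],[[-0.101,-0.084,0],[0,0,0.5]],[[-0.126,-0.105,0],[0,0,0.6]],[[-0.151,-0.126,0],[0,0,0.7]],[[-0.176,-0.147,0],[0,0,0.9]],[[-0.201,-0.168,0],[0,0,1.0]],[[-0.226,-0.189,0],[0,0,1.2]],[[-0.249,-0.21,0],[0,0,1.3]]]' && python3 plan.py 622.5 274 150 95.7
```

```text
time_s: 15.97
tcp_pos: [0.5728, 0.1616, 0.1497]
ee_rot: [[0.149, -0.989, -0.001], [-0.989, -0.149, -0.0], [-0.0, 0.001, -1.0]]
wrist_force: [0.6, -0.1, -1.9]
gripper_width: 0.622
t 15.97 at [572.8 161.6 149.7] j [ 31.  23. -10.  -0. -58.  67.] yaw 98.5 F [ 0.6 -0.1 -1.9] w 54.1
shift [-0.1038 -0.0658 -0.0004] turn [ 0.02 -0.    0.57]
```

```bash
python3 -m jog '[[[-0.024,-0.013,0],[0,0,0.1]],[[-0.044,-0.026,0],[0,0,0.2]],[[-0.06,-0.037,0],[0,0,0.3]],[[-0.072,-0.045,0],[0,0,0.35]],[[-0.08,-0.05,0],[0,0,0.4]],[[-0.085,-0.053,0],[0,0,0.4]],[[-0.085,-0.053,0],[0,0,0.4]],[[-0.085,-0.053,0],[0,0,0.4]],[[-0.085,-0.053,0],[0,0,0.4]],[[-0.085,-0.053,0],[0,0,0.4]]]' && python3 plan.py 622.5 274 34 95.7; python3 -c "
from h import *
im,d=measure('wrist',['long_block_mid','strip'],.12);cv2.imwrite('pics/w3.png',im)"
```

```text
time_s: 16.8
tcp_pos: [0.6126, 0.2511, 0.1501]
ee_rot: [[0.114, -0.994, -0.0], [-0.994, -0.114, -0.0], [0.0, 0.0, -1.0]]
wrist_force: [-0.3, 0.3, -0.7]
gripper_width: 0.615
t 16.8 at [612.6 251.1 150.1] j [ 36.  29.   0.  -0. -62.  60.] yaw 96.5 F [-0.3  0.3 -0.7] w 53.5
shift [-0.0216 -0.0125  0.1161] turn [ 0.   -0.    0.16]
wrist long_block_mid 0.63 uv [314. 235.] zt 0.170 exp 0.146 ctr [630.3 253.1] mean [639.2 254.2] size [54.4 92.3] yaw 6.6 bgr [101 149 187] 22607
wrist strip 0.84 uv [286. 116.] zt 0.025 exp 0.146 ctr [646.7 266.5] mean [685.2 276.6] size [176.1 209.9] yaw 6.3 bgr [ 86 129 168] 30143
```

View pics/w3.png

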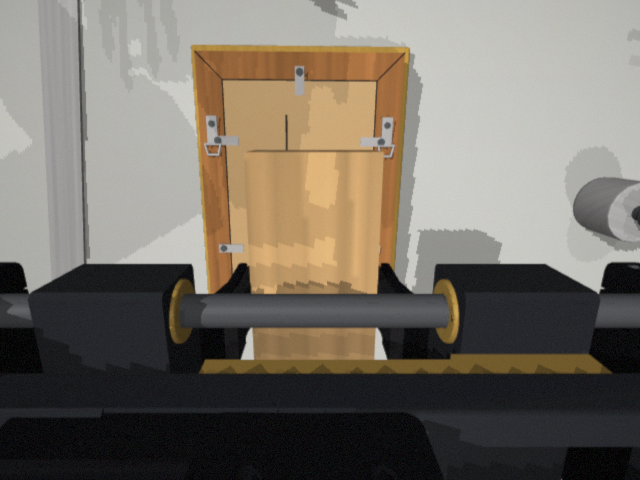

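The wrist picture shows the long block held straight, its far edge at row 150, with the split in the board aligned ahead of it. I'll lower it.

```bash
python3 -m jog '[[[-0.006,-0.003,0.003],[0,0,0]],[[-0.013,-0.008,0.015],[0,0,0.1]],[[-0.019,-0.011,0.032],[0,0,0.15]],[[-0.022,-0.0125,0.05],[0,0,0.15]],[[-0.022,-0.0125,0.068],[0,0,0.15]],[[-0.022,-0.0125,0.084],[0,0,0.15]],[[-0.022,-0.0125,0.098],[0,0,0.15]],[[-0.022,-0.0125,0.108],[0,0,0.15]],[[-0.022,-0.0125,0.113],[0,0,0.15]],[[-0.022,-0.0125,0.115],[0,0,0.15]]]' && python3 plan.py 622.5 274 31 95.7
```

```text
time_s: 17.78
tcp_pos: [0.6224, 0.2752, 0.0332]
ee_rot: [[0.101, -0.995, -0.002], [-0.995, -0.101, -0.001], [0.001, 0.002, -1.0]]
wrist_force: [-0.2, 0.4, -0.7]
gripper_width: 0.618
t 17.78 at [622.4 275.2  33.2] j [ 37.  37.  -3.  -0. -50.  58.] yaw 95.8 F [-0.2  0.4 -0.7] w 53.8
shift [0.0012 0.     0.0022] turn [ 0.02 -0.01  0.02]
```

```bash
python3 -m jog '[[[0.001,0,0],[0,0,0]],[[0.001,0,0.0005],[0,0,0]],[[0.001,0,0.001],[0,0,0]],[[0.001,0,0.0015],[0,0,0]],[[0.001,0,0.002],[0,0,0]],[[0.001,0,0.0023],[0,0,0]],[[0.001,0,0.0026],[0,0,0]],[[0.001,0,0.0029],[0,0,0]],[[0.001,0,0.0029],[0,0,0]],[[0.001,0,0.0029],[0,0,0]]]' && python3 plan.py 622.5 274 31 95.7
```

```text
time_s: 18.62
tcp_pos: [0.6229, 0.2743, 0.0319]
ee_rot: [[0.101, -0.995, -0.0], [-0.995, -0.101, -0.0], [0.0, 0.0, -1.0]]
wrist_force: [-0.4, -0.2, -0.5]
gripper_width: 0.62
t 18.62 at [622.9 274.3  31.9] j [ 37.  37.  -3.   0. -50.  58.] yaw 95.8 F [-0.4 -0.2 -0.5] w 53.9
shift [0.0002 0.0004 0.0009] turn [ 0.   -0.    0.02]
```

```bash
python3 -m jog '[[[0,0,0.0005],[0,0,0]],[[0,0,0.001],[0,0,0]],[[0,0,0.0013],[0,0,0]],[[0,0,0.0016],[0,0,0]],[[0,0,0.0018],[0,0,0]],[[0,0,0.0018],[0,0,0]],[[0,0,0.0018],[0,0,0]],[[0,0,0.0018],[0,0,0]],[[0,0,0.0018],[0,0,0]],[[0,0,0.0018],[0,0,0]]]' && python3 plan.py 622.5 274 31 95.7
```

```text
time_s: 19.45
tcp_pos: [0.623, 0.2743, 0.0311]
ee_rot: [[0.102, -0.995, 0.001], [-0.995, -0.102, 0.0], [0.0, -0.001, -1.0]]
wrist_force: [-2.6, -0.4, 5.3]
gripper_width: 0.619
t 19.45 at [623.  274.3  31.1] j [ 37.  37.  -3.   0. -50.  58.] yaw 95.8 F [-2.6 -0.4  5.3] w 53.9
shift [0.0003 0.0005 0.0001] turn [-0.01 -0.    0.03]
```

```bash
python3 -m jog '[[[0,0,0],[0,0,0]],[[0,0,0],[0,0,0]],[[0,0,0],[0,0,0]],[[0,0,0],[0,0,0]],[[0,0,-0.005],[0,0,0]],[[0,0,-0.02],[0,0,0]],[[0,0,-0.04],[0,0,0]],[[0,0,-0.065],[0,0,0]],[[0,0,-0.09],[0,0,0]],[[0,0,-0.11],[0,0,0]]]' 0.087; python3 plan.py 350.3 299 120 159.5; python3 -c "
from h import *
measure('wrist',['long_block_mid']);measure('top',['long_block_mid','bar_weight_mid'])"
```

```text
time_s: 20.28
tcp_pos: [0.6235, 0.2745, 0.1426]
ee_rot: [[0.102, -0.995, 0.002], [-0.995, -0.102, 0.001], [-0.001, -0.002, -1.0]]
wrist_force: [0.6, 1.0, 1.3]
gripper_width: 1.0
t 20.28 at [623.5 274.5 142.6] j [ 37.  31.   3.   0. -62.  58.] yaw 95.8 F [0.6 1.  1.3] w 87.0
shift [-0.0521  0.2693  0.022 ] turn [-3.000e-02 -1.000e-02 -1.273e+01]
wrist long_block_mid 0.56 uv [315. 216.] zt 0.051 exp 0.026 ctr [632. 275.] mean [635.2 275.4] size [ 54.1 109.1] yaw 5.7 bgr [107 159 199] 10918
top long_block_mid 0.56 uv [169. 191.] zt 0.053 exp 0.026 ctr [617.3 274.3] mean [611.6 274.1] size [ 55.6 120.5] yaw 5.4 bgr [ 68  94 114] 1176
top long_block_mid 0.56 uv [499. 306.] zt 0.026 exp 0.026 ctr [ 311.  -439.2] mean [ 310.2 -438.5] size [ 56.  131.8] yaw 51.9 bgr [105  61  46] 1547
top bar_weight_mid 0.92 uv [159. 312.] zt 0.031 exp 0.030 ctr [349.6 299.2] mean [349.4 298.1] size [ 32.  100.9] yaw 69.7 bgr [95 95 95] 692
```

```bash
python3 -m jog '[[[-0.003,0.012,0],[0,0,-0.6]],[[-0.008,0.038,0.002],[0,0,-1.8]],[[-0.014,0.068,0.005],[0,0,-3.1]],[[-0.02,0.1,0.008],[0,0,-4.4]],[[-0.026,0.132,0.011],[0,0,-5.7]],[[-0.032,0.164,0.014],[0,0,-7]],[[-0.038,0.196,0.017],[0,0,-8.3]],[[-0.044,0.225,0.02],[0,0,-9.6]],[[-0.049,0.25,0.022],[0,0,-10.9]],[[-0.052,0.265,0.022],[0,0,-12]]]' && python3 -m jog '[[[0,0,0],[0,0,-0.7]],[[0,0,0],[0,0,-0.7]],[[0,0,0],[0,0,-0.7]],[[0,0,0],[0,0,-0.7]],[[0,0,0],[0,0,-0.7]],[[0,0,0],[0,0,-0.7]],[[0,0,0],[0,0,-0.7]],[[0,0,0],[0,0,-0.7]],[[0,0,0],[0,0,-0.7]],[[0,0,0],[0,0,-0.7]]]'; python3 plan.py 350 299 8 159.6; python3 -c "
from h import *
im,d=measure('wrist',['bar_weight_mid']);cv2.imwrite('pics/w4.png',im)"
```

```text
time_s: 21.37
tcp_pos: [0.3509, 0.2975, 0.1165]
ee_rot: [[0.915, -0.404, -0.003], [-0.404, -0.915, -0.004], [-0.001, 0.005, -1.0]]
wrist_force: [0.0, 1.6, 0.3]
gripper_width: 0.997
time_s: 22.2
tcp_pos: [0.3541, 0.2991, 0.1181]
ee_rot: [[0.935, -0.353, -0.0], [-0.353, -0.935, 0.0], [-0.0, -0.0, -1.0]]
wrist_force: [0.4, 0.4, 0.6]
gripper_width: 1.002
t 22.2 at [354.1 299.1 118.1] j [ 60.  13. -30.  -0. -47.  99.] yaw 159.3 F [0.4 0.4 0.6] w 87.1
shift [-0.0038  0.0015  0.1101] turn [-0.    0.   -0.06]
wrist bar_weight_mid 0.64 uv [303. 229.] zt 0.029 exp 0.030 ctr [349.6 301.8] mean [350.5 304.2] size [32.  93.4] yaw 69.7 bgr [143 143 145] 5430
```

View pics/w4.png

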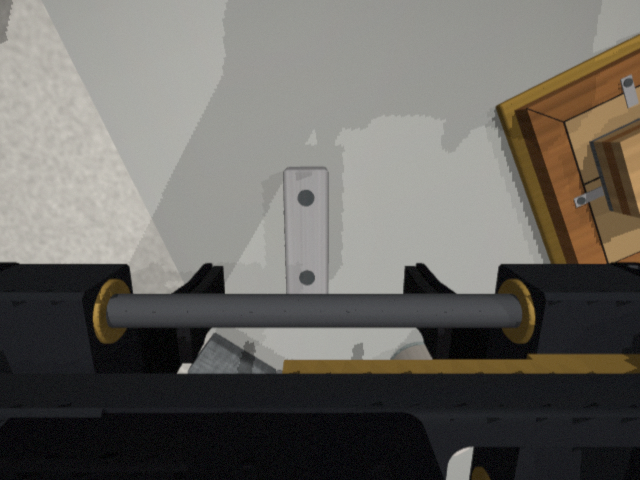

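The bar's dimples are at (306,197) and (307,277), and the measured centre is about (349, 299). I'll descend and grip it with the TCP at 8 mm.

```bash
python3 -m jog '[[[-0.003,0.001,0.008],[0,0,-0.06]],[[-0.0045,0.0013,0.022],[0,0,-0.06]],[[-0.0045,0.0013,0.04],[0,0,-0.06]],[[-0.0045,0.0013,0.06],[0,0,-0.06]],[[-0.0045,0.0013,0.078],[0,0,-0.06]],[[-0.0045,0.0013,0.094],[0,0,-0.06]],[[-0.0045,0.0013,0.103],[0,0,-0.06]],[[-0.0045,0.0013,0.108],[0,0,-0.06]],[[-0.0045,0.0013,0.11],[0,0,-0.06]],[[-0.0045,0.0013,0.11],[0,0,-0.06]]]' 0.087 && python3 -m jog '[[[0,0,0],[0,0,0]],[[0,0,0],[0,0,0]],[[0,0,0],[0,0,0]],[[0,0,0],[0,0,0]],[[0,0,0],[0,0,0]],[[0,0,0],[0,0,0]],[[0,0,0],[0,0,0]],[[0,0,0],[0,0,0]],[[0,0,0],[0,0,0]],[[0,0,0],[0,0,0]]]' 0.015; python3 plan.py 622 274.3 150 95.7
```

```text
time_s: 23.13
tcp_pos: [0.3493, 0.2997, 0.0081]
ee_rot: [[0.937, -0.348, 0.0], [-0.348, -0.937, -0.0], [0.0, 0.0, -1.0]]
wrist_force: [0.9, 0.1, 0.7]
gripper_width: 1.0
time_s: 23.97
tcp_pos: [0.3492, 0.2996, 0.0081]
ee_rot: [[0.937, -0.348, -0.0], [-0.348, -0.937, 0.0], [-0.0, 0.0, -1.0]]
wrist_force: [-0.6, 1.3, 1.1]
gripper_width: 0.366
t 23.97 at [349.2 299.6   8.1] j [ 61.  23. -37.  -0. -30.  99.] yaw 159.6 F [-0.6  1.3  1.1] w 31.8
shift [ 0.2645 -0.0713 -0.1419] turn [ 0.    0.   12.78]
```

```bash
python3 -m jog '[[[0,0,-0.003],[0,0,0]],[[0,0,-0.01],[0,0,0]],[[0,0,-0.022],[0,0,0]],[[0,0,-0.038],[0,0,0]],[[0,0,-0.056],[0,0,0]],[[0,0,-0.075],[0,0,0]],[[0,0,-0.095],[0,0,0]],[[0,0,-0.112],[0,0,0]],[[0,0,-0.124],[0,0,0]],[[0,0,-0.13],[0,0,0]]]' ; python3 plan.py 622 274.3 140 95.7
```

```text
time_s: 24.8
tcp_pos: [0.3492, 0.2994, 0.1395]
ee_rot: [[0.937, -0.349, 0.001], [-0.349, -0.937, 0.002], [-0.0, -0.002, -1.0]]
wrist_force: [-0.3, 1.2, -6.7]
gripper_width: 0.363
t 24.8 at [349.2 299.4 139.5] j [ 61.  11. -29.  -0. -50.  99.] yaw 159.6 F [-0.3  1.2 -6.7] w 31.6
shift [ 0.2645 -0.0716 -0.0004] turn [-2.000e-02  1.000e-02  1.278e+01]
```

```bash
python3 -m jog '[[[0.006,-0.002,0],[0,0,0.3]],[[0.02,-0.005,0],[0,0,1]],[[0.04,-0.011,0],[0,0,1.9]],[[0.06,-0.016,0],[0,0,2.9]],[[0.08,-0.022,0],[0,0,3.9]],[[0.1,-0.027,0],[0,0,4.8]],[[0.12,-0.033,0],[0,0,5.8]],[[0.14,-0.038,0],[0,0,6.8]],[[0.16,-0.043,0],[0,0,7.7]],[[0.18,-0.049,0],[0,0,8.7]]]' ; python3 plan.py 622 274.3 140 95.7
```

```text
time_s: 25.63
tcp_pos: [0.5353, 0.2814, 0.1355]
ee_rot: [[0.435, -0.901, -0.004], [-0.901, -0.435, -0.003], [0.001, 0.005, -1.0]]
wrist_force: [-0.6, 0.3, -6.0]
gripper_width: 0.365
t 25.63 at [535.3 281.4 135.5] j [ 43.  24.  -9.  -0. -57.  73.] yaw 115.8 F [-0.6  0.3 -6. ] w 31.7
shift [ 0.0441 -0.075  -0.0048] turn [ 0.05 -0.02  4.01]
```

```bash
python3 -m jog '[[[0.01,-0.014,-0.001],[0,0,0.9]],[[0.02,-0.028,-0.002],[0,0,1.8]],[[0.028,-0.041,-0.003],[0,0,2.6]],[[0.034,-0.053,-0.003],[0,0,3.2]],[[0.037,-0.062,-0.003],[0,0,3.7]],[[0.038,-0.067,-0.003],[0,0,3.95]],[[0.038,-0.069,-0.003],[0,0,4]],[[0.038,-0.069,-0.003],[0,0,4]],[[0.038,-0.069,-0.003],[0,0,4]],[[0.038,-0.069,-0.003],[0,0,4]]]' ; python3 plan.py 622 274.3 70 95.7; python3 -c "
from h import *
im,d=measure('wrist',['bar_weight_mid','long_block_mid']);cv2.imwrite('pics/w5.png',im)"
```

```text
time_s: 26.47
tcp_pos: [0.613, 0.279, 0.1408]
ee_rot: [[0.107, -0.994, -0.001], [-0.994, -0.107, -0.0], [0.0, 0.001, -1.0]]
wrist_force: [-0.2, -0.3, -6.1]
gripper_width: 0.367
t 26.47 at [613.  279.  140.8] j [ 38.  30.   2.  -0. -62.  58.] yaw 96.2 F [-0.2 -0.3 -6.1] w 31.9
shift [ 0.0056 -0.0085  0.0708] turn [ 0.01 -0.    0.09]
wrist bar_weight_mid 0.94 uv [310. 253.] zt 0.162 exp 0.030 ctr [624.1 279.9] mean [631.2 280.8] size [32.4 76.8] yaw 6.2 bgr [149 150 151] 10318
wrist long_block_mid 0.83 uv [328. 160.] zt 0.051 exp 0.026 ctr [638.8 275.7] mean [664.1 275.2] size [54.1 95.8] yaw 5.9 bgr [122 179 219] 4617
```

View pics/w5.png

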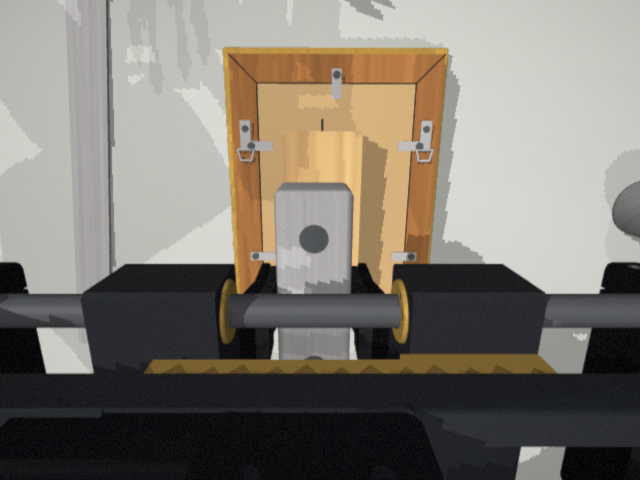

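The bar's far end (row 185) and the block's far end (row 131) put both centres where I expected. Lowering.

```bash
python3 -m jog '[[[0.001,-0.002,0],[0,0,0]],[[0.003,-0.005,0.003],[0,0,0.05]],[[0.005,-0.0075,0.01],[0,0,0.1]],[[0.0055,-0.0085,0.02],[0,0,0.1]],[[0.0055,-0.0085,0.032],[0,0,0.1]],[[0.0055,-0.0085,0.044],[0,0,0.1]],[[0.0055,-0.0085,0.055],[0,0,0.1]],[[0.0055,-0.0085,0.064],[0,0,0.1]],[[0.0055,-0.0085,0.07],[0,0,0.1]],[[0.0055,-0.0085,0.073],[0,0,0.1]]]' ; python3 plan.py 622 274.3 60 95.7
```

```text
time_s: 27.45
tcp_pos: [0.6223, 0.2741, 0.0664]
ee_rot: [[0.098, -0.995, -0.002], [-0.995, -0.098, -0.001], [0.001, 0.002, -1.0]]
wrist_force: [-0.2, 0.0, -5.7]
gripper_width: 0.366
t 27.45 at [622.3 274.1  66.4] j [ 37.  35.  -2.  -0. -54.  58.] yaw 95.6 F [-0.2  0.  -5.7] w 31.9
shift [-0.0002  0.0002  0.0064] turn [ 0.02 -0.01 -0.02]
```

```bash
python3 -m jog '[[[0,0,0.001],[0,0,0]],[[0,0,0.002],[0,0,0]],[[0,0,0.003],[0,0,0]],[[0,0,0.0037],[0,0,0]],[[0,0,0.0044],[0,0,0]],[[0,0,0.005],[0,0,0]],[[0,0,0.0055],[0,0,0]],[[0,0,0.006],[0,0,0]],[[0,0,0.006],[0,0,0]],[[0,0,0.006],[0,0,0]]]' ; python3 plan.py 622 274.3 60 95.7
```

```text
time_s: 28.28
tcp_pos: [0.6228, 0.2744, 0.0621]
ee_rot: [[0.098, -0.995, -0.0], [-0.995, -0.098, -0.0], [0.0, 0.0, -1.0]]
wrist_force: [0.0, 0.2, -6.2]
gripper_width: 0.362
t 28.28 at [622.8 274.4  62.1] j [ 37.  35.  -2.   0. -53.  58.] yaw 95.6 F [ 0.   0.2 -6.2] w 31.5
shift [0.0001 0.0008 0.0021] turn [ 0.   -0.   -0.02]
```

```bash
python3 -m jog '[[[0,0,0.0004],[0,0,0]],[[0,0,0.0008],[0,0,0]],[[0,0,0.0012],[0,0,0]],[[0,0,0.0015],[0,0,0]],[[0,0,0.0018],[0,0,0]],[[0,0,0.002],[0,0,0]],[[0,0,0.0022],[0,0,0]],[[0,0,0.0022],[0,0,0]],[[0,0,0.0022],[0,0,0]],[[0,0,0.0022],[0,0,0]]]' ; python3 plan.py 622 274.3 60 95.7
```

```text
time_s: 29.12
tcp_pos: [0.6228, 0.2745, 0.0602]
ee_rot: [[0.098, -0.995, 0.0], [-0.995, -0.098, -0.0], [0.0, -0.0, -1.0]]
wrist_force: [-0.3, -1.1, -3.7]
gripper_width: 0.363
t 29.12 at [622.8 274.5  60.2] j [ 37.  35.  -2.   0. -53.  58.] yaw 95.6 F [-0.3 -1.1 -3.7] w 31.5
shift [0.0001 0.0008 0.0002] turn [-0.   -0.   -0.01]
```

```bash
python3 -m jog '[[[0,0,0.0002],[0,0,0]],[[0,0,0.0004],[0,0,0]],[[0,0,0.0006],[0,0,0]],[[0,0,0.0008],[0,0,0]],[[0,0,0.0008],[0,0,0]],[[0,0,0.0008],[0,0,0]],[[0,0,0.0008],[0,0,0]],[[0,0,0.0008],[0,0,0]],[[0,0,0.0008],[0,0,0]],[[0,0,0.0008],[0,0,0]]]' ; python3 plan.py 622 274.3 60 95.7
```

```text
time_s: 29.95
tcp_pos: [0.6229, 0.2745, 0.0602]
ee_rot: [[0.098, -0.995, 0.0], [-0.995, -0.098, -0.0], [0.0, -0.0, -1.0]]
wrist_force: [-4.8, -0.9, 5.0]
gripper_width: 0.365
t 29.95 at [622.9 274.5  60.2] j [ 37.  35.  -2.   0. -53.  58.] yaw 95.6 F [-4.8 -0.9  5. ] w 31.8
shift [0.0001 0.0009 0.0002] turn [-0.   -0.   -0.01]
```

The bar is seated. Release, rise, check it, and plan the round weight.

```bash
python3 -m jog '[[[0,0,0],[0,0,0]],[[0,0,0],[0,0,0]],[[0,0,0],[0,0,0]],[[0,0,0],[0,0,0]],[[0,0,0],[0,0,0]],[[0,0,-0.01],[0,0,0]],[[0,0,-0.03],[0,0,0]],[[0,0,-0.05],[0,0,0]],[[0,0,-0.07],[0,0,0]],[[0,0,-0.08],[0,0,0]]]' 0.087; python3 plan.py 655 3 145 90; python3 -c "
from h import *
im,d=measure('wrist',['bar_weight_mid','long_block_mid']);cv2.imwrite('pics/w6.png',im);measure('top',['round_weight_mid','bar_weight_mid','long_block_mid'])"
```

```text
time_s: 30.78
tcp_pos: [0.6244, 0.2752, 0.143]
ee_rot: [[0.098, -0.995, 0.005], [-0.995, -0.098, 0.002], [-0.002, -0.005, -1.0]]
wrist_force: [1.3, 0.4, 1.1]
gripper_width: 0.981
t 30.78 at [624.4 275.2 143. ] j [ 37.  31.   3.   0. -62.  58.] yaw 95.6 F [1.3 0.4 1.1] w 85.3
shift [ 0.2739 -0.0037 -0.0025] turn [-0.06  0.03  1.13]
wrist bar_weight_mid 0.88 uv [314. 232.] zt 0.081 exp 0.030 ctr [632.1 275.2] mean [634.1 275.3] size [32.1 80.2] yaw 5.6 bgr [156 157 159] 5865
wrist long_block_mid 0.58 uv [310. 172.] zt 0.051 exp 0.026 ctr [632.6 275.1] mean [646.5 276.5] size [ 54.1 107.8] yaw 5.8 bgr [ 94 139 174] 4747
top round_weight_mid 0.93 uv [290. 168.] zt 0.056 exp 0.040 ctr [653.9   3.3] mean [653.5   3.2] size [17.5 18.4] yaw 89.9 bgr [83 83 83] 60
top round_weight_mid 0.71 uv [176. 203.] zt 0.052 exp 0.040 ctr [608.3 273.1] mean [591.1 261.1] size [ 55.2 102.1] yaw 6.4 bgr [51 68 81] 442
top bar_weight_mid 0.87 uv [163. 187.] zt 0.082 exp 0.030 ctr [622.9 274.8] mean [612.5 273.6] size [ 32.5 100.8] yaw 5.8 bgr [85 86 88] 543
top long_block_mid 0.79 uv [176. 202.] zt 0.052 exp 0.026 ctr [610.2 273.7] mean [592.  261.3] size [ 55.8 106. ] yaw 6.4 bgr [51 68 82] 431
top long_block_mid 0.69 uv [499. 310.] zt 0.026 exp 0.026 ctr [ 310.2 -439.1] mean [ 310.3 -438.2] size [ 56.1 131.9] yaw 52.0 bgr [105  62  46] 1541
```

View pics/w6.png

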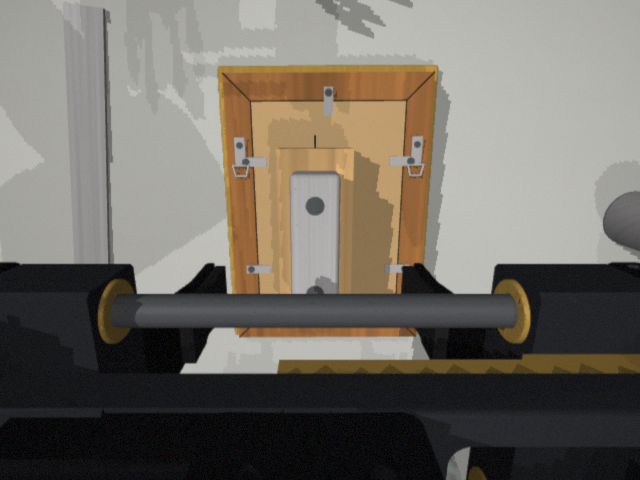

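The bar sits in the middle of the block, with margins even on both sides in the picture. On to the round weight.

```bash
python3 -m jog '[[[0.012,0,0],[0,0,0]],[[0.037,0,0],[0,0,0.1]],[[0.07,-0.001,0],[0,0,0.3]],[[0.105,-0.001,0],[0,0,0.4]],[[0.14,-0.002,0],[0,0,0.6]],[[0.175,-0.002,0],[0,0,0.7]],[[0.21,-0.003,0],[0,0,0.9]],[[0.24,-0.003,0],[0,0,1]],[[0.262,-0.003,0],[0,0,1.1]],[[0.273,-0.003,0],[0,0,1.1]]]' && python3 -m jog '[[[0,0,0],[0,0,0]],[[0,0,0],[0,0,0]],[[0,0,0],[0,0,0]],[[0,0,0],[0,0,0]],[[0,0,0],[0,0,0]],[[0,0,0],[0,0,0]],[[0,0,0],[0,0,0]],[[0,0,0],[0,0,0]],[[0,0,0],[0,0,0]],[[0,0,0],[0,0,0]]]'; python3 plan.py 654.5 3.2 10 90; python3 -c "
from h import *
im,d=measure('wrist',['round_weight_mid']);cv2.imwrite('pics/w7.png',im)"
```

```text
time_s: 31.97
tcp_pos: [0.6519, -0.0007, 0.1384]
ee_rot: [[-0.002, -1.0, -0.002], [-1.0, 0.002, -0.001], [0.001, 0.002, -1.0]]
wrist_force: [0.0, 0.8, -0.2]
gripper_width: 0.996
time_s: 32.8
tcp_pos: [0.6525, 0.0031, 0.1392]
ee_rot: [[0.002, -1.0, -0.0], [-1.0, -0.002, 0.0], [-0.0, 0.0, -1.0]]
wrist_force: [0.2, 0.4, -0.8]
gripper_width: 1.001
t 32.8 at [652.5   3.1 139.2] j [ 14.  28.  -2.  -0. -60.  76.] yaw 90.1 F [ 0.2  0.4 -0.8] w 87.1
shift [-1.000e-04 -2.000e-03  1.292e-01] turn [0.   0.   0.03]
wrist round_weight_mid 0.73 uv [311. 228.] zt 0.055 exp 0.040 ctr [654.1   1.9] mean [654.7   2.1] size [18.7 19. ] yaw 1.1 bgr [118 118 119] 587
```

View pics/w7.png

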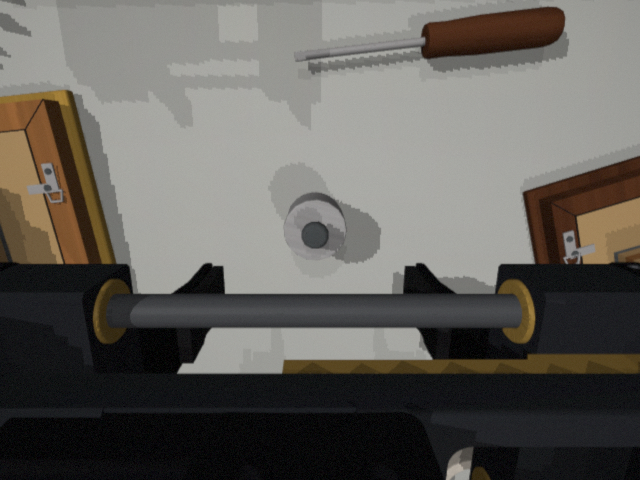

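The round weight shows at (315,230), and its measured position agrees. Descend and grip.

```bash
python3 -m jog '[[[0,-0.002,0.01],[0,0,0]],[[0,-0.002,0.028],[0,0,0]],[[0,-0.002,0.05],[0,0,0]],[[0,-0.002,0.072],[0,0,0]],[[0,-0.002,0.093],[0,0,0]],[[0,-0.002,0.109],[0,0,0]],[[0,-0.002,0.12],[0,0,0]],[[0,-0.002,0.126],[0,0,0]],[[0,-0.002,0.129],[0,0,0]],[[0,-0.002,0.129],[0,0,0]]]' 0.087 && python3 -m jog '[[[0,0,0],[0,0,0]],[[0,0,0],[0,0,0]],[[0,0,0],[0,0,0]],[[0,0,0],[0,0,0]],[[0,0,0],[0,0,0]],[[0,0,0],[0,0,0]],[[0,0,0],[0,0,0]],[[0,0,0],[0,0,0]],[[0,0,0],[0,0,0]],[[0,0,0],[0,0,0]]]' 0.03; python3 plan.py 614.7 -273.5 140 90
```

```text
time_s: 33.73
tcp_pos: [0.6546, 0.003, 0.0098]
ee_rot: [[0.002, -1.0, -0.0], [-1.0, -0.002, -0.0], [0.0, 0.0, -1.0]]
wrist_force: [0.0, 0.4, -0.0]
gripper_width: 1.002
time_s: 34.57
tcp_pos: [0.6546, 0.0029, 0.0103]
ee_rot: [[0.002, -1.0, -0.0], [-1.0, -0.002, -0.0], [0.0, 0.0, -1.0]]
wrist_force: [0.1, -1.3, 1.8]
gripper_width: 0.543
t 34.57 at [654.6   2.9  10.3] j [ 14.  37.  -8.   0. -45.  76.] yaw 90.1 F [ 0.1 -1.3  1.8] w 47.2
shift [ 0.2763  0.0404 -0.1296] turn [ 0.   -0.    0.02]
```

```bash
python3 -m jog '[[[0,0,-0.003],[0,0,0]],[[0,0,-0.01],[0,0,0]],[[0,0,-0.022],[0,0,0]],[[0,0,-0.038],[0,0,0]],[[0,0,-0.056],[0,0,0]],[[0,0,-0.075],[0,0,0]],[[0.002,0,-0.095],[0,0,0]],[[0.007,0.001,-0.112],[0,0,0]],[[0.015,0.002,-0.124],[0,0,0]],[[0.025,0.004,-0.13],[0,0,0]]]' && python3 -m jog '[[[0.012,0.002,0],[0,0,0]],[[0.028,0.004,0],[0,0,0]],[[0.047,0.007,0],[0,0,0]],[[0.067,0.01,0],[0,0,0]],[[0.087,0.013,0],[0,0,0]],[[0.107,0.016,0],[0,0,0]],[[0.127,0.018,0],[0,0,0]],[[0.147,0.021,0],[0,0,0]],[[0.167,0.024,0],[0,0,0]],[[0.185,0.027,0],[0,0,0]]]';  python3 plan.py 614.7 -273.5 140 90
```

```text
time_s: 35.4
tcp_pos: [0.6514, -0.0219, 0.1427]
ee_rot: [[0.003, -1.0, 0.004], [-1.0, -0.003, 0.001], [-0.001, -0.004, -1.0]]
wrist_force: [0.3, -0.5, -5.0]
gripper_width: 0.541
time_s: 36.23
tcp_pos: [0.6219, -0.2094, 0.138]
ee_rot: [[0.0, -1.0, -0.004], [-1.0, -0.0, 0.001], [-0.001, 0.004, -1.0]]
wrist_force: [-0.1, -1.0, -5.6]
gripper_width: 0.546
t 36.23 at [ 621.9 -209.4  138. ] j [ -5.  29.  -1.  -0. -60.  95.] yaw 90.0 F [-0.1 -1.  -5.6] w 47.5
shift [ 0.064   0.0073 -0.002 ] turn [0.05 0.01 0.  ]
```

```bash
python3 -m jog '[[[0.017,0.002,0],[0,0,0]],[[0.033,0.004,0],[0,0,0]],[[0.046,0.006,0],[0,0,0]],[[0.056,0.008,0],[0,0,0]],[[0.062,0.008,0],[0,0,0]],[[0.064,0.008,0],[0,0,0]],[[0.064,0.008,0],[0,0,0]],[[0.064,0.008,0],[0,0,0]],[[0.064,0.008,0],[0,0,0]],[[0.064,0.008,0],[0,0,0]]]';  python3 plan.py 614.7 -273.5 68 90; python3 -c "
from h import *
im,d=measure('wrist',['round_weight_mid','square_block_mid']);cv2.imwrite('pics/w8.png',im);measure('top',['square_block_mid','patch'])"
```

```text
time_s: 37.07
tcp_pos: [0.6163, -0.2702, 0.1403]
ee_rot: [[0.003, -1.0, 0.0], [-1.0, -0.003, 0.0], [-0.0, -0.0, -1.0]]
wrist_force: [-0.3, -0.2, -5.5]
gripper_width: 0.542
t 37.07 at [ 616.3 -270.2  140.3] j [-10.  30.   1.  -0. -61. 100.] yaw 90.2 F [-0.3 -0.2 -5.5] w 47.2
shift [0.0033 0.0016 0.0723] turn [-0.    0.    0.04]
wrist round_weight_mid 0.79 uv [311. 285.] zt 0.185 exp 0.040 ctr [ 613.2 -270.2] mean [ 614.  -270.2] size [13.2 19. ] yaw 87.9 bgr [107 108 109] 1244
wrist square_block_mid 0.97 uv [320. 219.] zt 0.051 exp 0.026 ctr [ 614.8 -273.5] mean [ 627.1 -274.5] size [56.2 56.2] yaw 17.8 bgr [122 180 219] 3386
top square_block_mid 0.66 uv [408. 176.] zt 0.052 exp 0.026 ctr [ 615.4 -272.2] mean [ 609.6 -269.3] size [56.7 57.4] yaw 107.9 bgr [ 68  92 111] 502
top patch 0.80 uv [404. 198.] zt 0.025 exp 0.026 ctr [ 520.  -245.7] mean [ 580.  -261.3] size [175.1 294.8] yaw 159.7 bgr [51 64 77] 2263
top patch 0.51 uv [186. 185.] zt 0.026 exp 0.026 ctr [637.5 268.3] mean [627.9 252. ] size [177.3 240. ] yaw 6.5 bgr [53 71 88] 5351
```

View pics/w8.png

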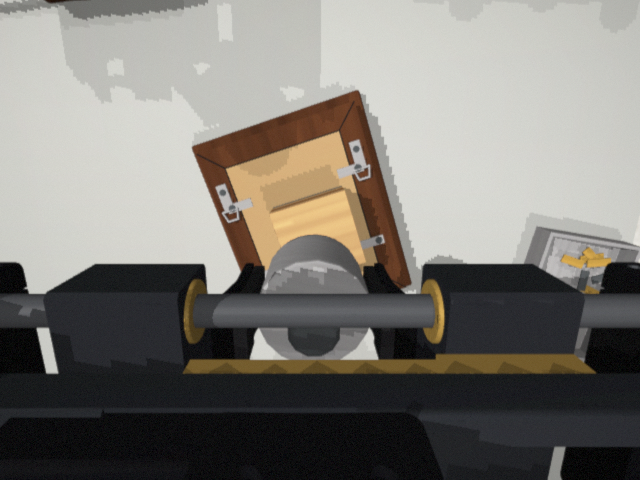

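The weight is held upright at (312,290), with the block beneath it at (320,219) and its centre at (614.9, -273.2). Lowering.

```bash
python3 -m jog '[[[0.001,0.001,0],[0,0,0]],[[0.002,0.0014,0.003],[0,0,0]],[[0.003,0.0014,0.01],[0,0,0]],[[0.003,0.0014,0.02],[0,0,0]],[[0.003,0.0014,0.032],[0,0,0]],[[0.003,0.0014,0.044],[0,0,0]],[[0.003,0.0014,0.055],[0,0,0]],[[0.003,0.0014,0.064],[0,0,0]],[[0.003,0.0014,0.07],[0,0,0]],[[0.003,0.0014,0.072],[0,0,0]]]' ; python3 plan.py 614.9 -273.2 62 90;  python3 -m jog '[[[0,0,0.001],[0,0,0]],[[0,0,0.002],[0,0,0]],[[0,0,0.003],[0,0,0]],[[0,0,0.0037],[0,0,0]],[[0,0,0.0044],[0,0,0]],[[0,0,0.0049],[0,0,0]],[[0,0,0.0052],[0,0,0]],[[0,0,0.0054],[0,0,0]],[[0,0,0.0054],[0,0,0]],[[0,0,0.0054],[0,0,0]]]' ; python3 plan.py 614.9 -273.2 62 90
```

```text
time_s: 38.2
tcp_pos: [0.6139, -0.2738, 0.0662]
ee_rot: [[0.002, -1.0, -0.003], [-1.0, -0.002, 0.001], [-0.001, 0.003, -1.0]]
wrist_force: [0.1, 0.4, -6.3]
gripper_width: 0.543
t 38.2 at [ 613.9 -273.8   66.2] j [-10.  34.  -3.  -0. -53. 100.] yaw 90.1 F [ 0.1  0.4 -6.3] w 47.2
shift [-0.0006 -0.001   0.0042] turn [0.03 0.01 0.02]
time_s: 39.03
tcp_pos: [0.6147, -0.274, 0.0628]
ee_rot: [[0.002, -1.0, 0.0], [-1.0, -0.002, -0.0], [0.0, -0.0, -1.0]]
wrist_force: [0.1, -0.5, -5.7]
gripper_width: 0.54
t 39.03 at [ 614.7 -274.    62.8] j [-10.  34.  -3.   0. -52. 100.] yaw 90.1 F [ 0.1 -0.5 -5.7] w 47.0
shift [-0.0008 -0.0002  0.0008] turn [-0.   -0.    0.02]
```

```bash
python3 -m jog '[[[-0.0005,0,0.0003],[0,0,0]],[[-0.0008,0,0.0006],[0,0,0]],[[-0.0008,0,0.0009],[0,0,0]],[[-0.0008,0,0.0011],[0,0,0]],[[-0.0008,0,0.0013],[0,0,0]],[[-0.0008,0,0.0013],[0,0,0]],[[-0.0008,0,0.0013],[0,0,0]],[[-0.0008,0,0.0013],[0,0,0]],[[-0.0008,0,0.0013],[0,0,0]],[[-0.0008,0,0.0013],[0,0,0]]]' ; python3 plan.py 614.9 -273.2 62 90
```

```text
time_s: 39.87
tcp_pos: [0.6148, -0.2734, 0.0623]
ee_rot: [[0.002, -1.0, 0.0], [-1.0, -0.002, -0.0], [0.0, -0.0, -1.0]]
wrist_force: [-3.4, 0.5, 4.9]
gripper_width: 0.539
t 39.87 at [ 614.8 -273.4   62.3] j [-10.  34.  -3.   0. -52. 100.] yaw 90.1 F [-3.4  0.5  4.9] w 46.9
shift [-0.0002 -0.0001  0.0003] turn [-0.01 -0.    0.03]
```

```bash
python3 -m jog '[[[0,0,0],[0,0,0]],[[0,0,0],[0,0,0]],[[0,0,0],[0,0,0]],[[0,0,0],[0,0,0]],[[0,0,0],[0,0,0]],[[0,0,-0.005],[0,0,0]],[[0,0,-0.02],[0,0,0]],[[0,0,-0.04],[0,0,0]],[[0,0,-0.065],[0,0,0]],[[0,0,-0.09],[0,0,0]]]' 0.087 && python3 -m jog '[[[0,0,-0.02],[0,0,0]],[[0,0.005,-0.03],[0,0,0]],[[-0.01,0.01,-0.03],[0,0,0]],[[-0.03,0.03,-0.03],[0,0,0]],[[-0.05,0.05,-0.03],[0,0,0]],[[-0.07,0.07,-0.03],[0,0,0]],[[-0.09,0.09,-0.03],[0,0,0]],[[-0.1,0.1,-0.03],[0,0,0]],[[-0.1,0.1,-0.03],[0,0,0]],[[-0.1,0.1,-0.03],[0,0,0]]]'; python3 -c "
from h import *
im,d=measure('wrist',['round_weight_mid','square_block_mid']);cv2.imwrite('pics/w9.png',im);measure('top');im,d=measure('scene',['round_weight_mid','paste_jar_mid','bar_weight_mid']);cv2.imwrite('pics/s9.png',im);print(r.sense()['time_s'],r.sense()['tcp_pos'])"
```

```text
time_s: 40.7
tcp_pos: [0.6145, -0.2732, 0.1523]
ee_rot: [[0.002, -1.0, -0.001], [-1.0, -0.002, 0.0], [-0.0, 0.001, -1.0]]
wrist_force: [0.1, -0.4, 0.0]
gripper_width: 0.999
time_s: 41.53
tcp_pos: [0.5134, -0.1726, 0.1808]
ee_rot: [[0.003, -1.0, -0.001], [-1.0, -0.003, 0.0], [-0.0, 0.001, -1.0]]
wrist_force: [-0.2, -0.3, 0.3]
gripper_width: 1.004
wrist round_weight_mid 0.89 uv [460.  88.] zt 0.107 exp 0.040 ctr [ 613.7 -273.1] mean [ 613.5 -272.1] size [19.1 19.7] yaw 91.1 bgr [118 119 121] 918
top long_block_mid 0.95 uv [496. 306.] zt 0.026 exp 0.026 ctr [ 310.7 -438.6] mean [ 310.  -438.6] size [ 55.2 130.7] yaw 51.7 bgr [82 50 39] 1546
top long_block_mid 0.62 uv [177. 196.] zt 0.052 exp 0.026 ctr [623.6 273.9] mean [606.2 260.2] size [ 52.9 132.6] yaw 5.6 bgr [49 66 79] 507
top bar_weight_mid 0.81 uv [164. 184.] zt 0.082 exp 0.030 ctr [622.7 274.7] mean [621.6 273.8] size [32.5 99.2] yaw 6.2 bgr [87 89 91] 667
top paste_jar_mid 0.43 uv [186. 191.] zt 0.026 exp 0.070 ctr [635.7 266.1] mean [633.3 259.6] size [155.4 217. ] yaw 5.9 bgr [53 71 88] 4351
top strip 0.72 uv [184. 187.] zt 
[... 163 characters left out ...]
47.8] mean [ 538.2 -248.7] size [ 79.8 124.5] yaw 84.0 bgr [41 46 57] 477
scene round_weight_mid 0.91 uv [243. 318.] zt 0.107 exp 0.040 ctr [ 615.3 -272.7] mean [ 616.5 -273. ] size [17.8 19.8] yaw 153.0 bgr [ 98 100  99] 86
scene paste_jar_mid 0.97 uv [386. 184.] zt 0.068 exp 0.070 ctr [398.6 141.3] mean [400.1 142. ] size [47.9 49.6] yaw 158.5 bgr [120 126 125] 316
scene paste_jar_mid 0.69 uv [494. 234.] zt 0.081 exp 0.070 ctr [625.3 272.2] mean [627.8 271.3] size [ 33.6 100.7] yaw 6.4 bgr [90 92 90] 602
scene bar_weight_mid 0.96 uv [493. 236.] zt 0.081 exp 0.030 ctr [625.1 273.2] mean [627.  272.4] size [ 35.2 100.2] yaw 4.8 bgr [91 93 92] 653
42.2833 [ 0.51451341 -0.17346633  0.18145818]
```

View pics/s9.png

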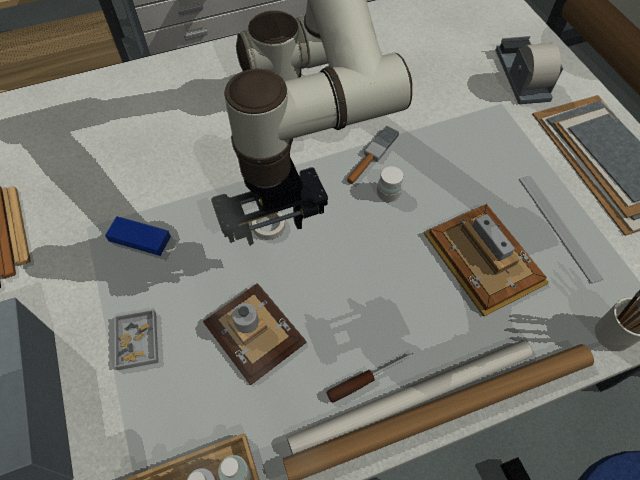

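View pics/w9.png

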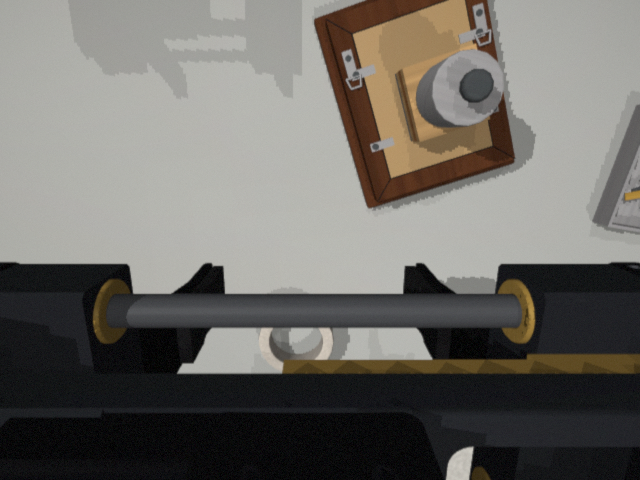

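The scene picture shows the bar on the long block at (493,236), the round weight upright on the square block at (243,318), and the jar unmoved at (390,182). The gripper is clear of everything, so I'm handing the job in.

```bash
python3 -c "
from station import r
print(r.finish_job())"
```

```text
the job is handed in; nothing more can be done
None
```

I laid the square block on the patch, the long block along the strip, the bar lengthwise on the long block and the round weight upright on the square block. Each was lowered until the wrist read about 5 N of contact before I let go. The job was handed in at about 42 s of the 102 s allowed; no verdict is reported.

| Item | Measured at (mm) | Target (mm) | Yaw |
|---|---|---|---|
| Long block | (622–624, 274) | strip (622.5, 274) | 5.6° against 5.7° |
| Bar weight | (623, 274.7), top at 82 mm height | middle of long block | 5.8–6.2° against 5.6° |
| Square block | (615, -273) | patch (614.3, -272.4) | any yaw allowed |
| Round weight | (614–615, -273), knob top at 107 mm height | middle of square block | – |

- **Jar:** it measured (398.6, 141.3) at the end and (399.2, 143.4) at the start. The 2 mm difference is within measuring error, so it stands where it was.
- **Checks that disagreed:** the scene camera put the bar about 2 mm further out in x than the top camera did. In the last top picture the network reported part of the large frame as the jar and missed the round weight and square block, which the arm was partly hiding. I used the scene and wrist views for the jar and the round weight. The square block's position comes from the wrist and top views taken just before the weight was set on it.

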